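Press the crept-up plug-in module home in an open preamplifier

TASK

One of the four plug-in amplifier modules in the open rack unit, the blue one, has crept up out of its socket. With the fingertips press it gently straight down until it is fully home, level with its neighbours, then take the hand well clear; do not grip it or pull it up. Do not touch the other modules, the rest of the unit or the things lying about on the bench.

Things in the scene. Friction and masses are not known exactly. Their poses are not given: they have to be found in the camera images.
- blue_top (a point): centre of the flat top of the blue plug-in amplifier module, the one to press: a block 29 x 29 mm, 24 mm tall, on six gold pins. z up, x and y along its sides. The point moves with the module: 93 mm above the table when home, 4.5 to 7 mm higher (above its neighbours) at the start.
- module_blue (a joint): how far the blue module stands up out of its socket, in m: 0 is fully home, larger is higher; at the start 0.0045 to 0.007. It stays where it is left; about 5 N pushes it down, and at 0 it meets a firm stop.
- socket_blue: the blue module's socket with the module in it; origin on the circuit board under the module's centre, 66 mm above the table, z up
- socket_red: socket with the red module in it, the same 29 x 29 x 24 mm block; origin on the circuit board, 66 mm above the table, under the module's centre. Leave it alone.
- module_red (a joint): how far the red module stands up out of its socket, in m: 0 (home) at the start, and it must stay so. Its top lies 93 mm above the table.
- socket_black: socket with the black module in it, the same 29 x 29 x 24 mm block; origin on the circuit board, 66 mm above the table, under the module's centre. Leave it alone.
- module_black (a joint): how far the black module stands up out of its socket, in m: 0 (home) at the start, and it must stay so. Its top lies 93 mm above the table.
- socket_grey: socket with the grey module in it, the same 29 x 29 x 24 mm block; origin on the circuit board, 66 mm above the table, under the module's centre. Leave it alone.
- module_grey (a joint): how far the grey module stands up out of its socket, in m: 0 (home) at the start, and it must stay so. Its top lies 93 mm above the table.
- unit: open rack preamplifier, 483 mm wide (y), 200 deep (x), fixed, on a 510 x 260 foam pad; origin on the table under the pad's middle, black front towards -x. Front edge 112 mm, other walls 95 mm above the table, parts inside lower still. Modules in a row along y, 5 mm in front of the middle, 42 mm apart (13 mm gaps), colours in any order. Touch none of it.
- multimeter: yellow hand-held multimeter lying on its back, 190 x 90 x 45 mm, long side along its x; origin under its centre. Leave it alone.
- screw_dish: small round steel dish of screws, 90 mm across, 18 mm high, on the table; origin under its centre. Leave it alone.
- screwdriver: screwdriver with an orange handle lying on the table along its x axis; origin near its middle. Leave it alone.
- solder_spool: reel of solder with red flanges, 62 mm across, 45 mm high, standing on its flange; origin under its centre. Leave it alone.
- flux_bottle: small amber bottle with a black cap, 40 mm across, 85 mm high, upright; origin under its centre. Leave it alone.

How it is judged (in metres and radians):
On the way:
1. the blue module is pressed fully home in its socket (value of joint module_blue below 0.0015 m), for 0.2 s.
At the end, for the whole second after the job is handed in: The blue module is home in its socket (within 1.5 mm), the other three modules are still home (within 1.5 mm), and the things on the bench rest within 15 mm of where they were (value of joint each of module_blue, module_red, module_black, module_grey below 0.0015 m and distance of each of multimeter, screw_dish, screwdriver, solder_spool, flux_bottle from where it was at the start of the episode below 0.015 m and linear speed of each of multimeter, screw_dish, screwdriver, solder_spool, flux_bottle below 0.02 m/s); the robot touches nothing.
It fails at once if the blue module is pulled up (more than 9 mm out), or the fingers reach down round it as if to grip it (value of joint module_blue above 0.009 m or (z of the grasp point in the frame of blue_top below 0.006 m and horizontal distance between the grasp point and blue_top below 0.03 m)).
It fails at once if the blue module is pressed roughly (over 35 N) (contact force between any of the fingers, the arm and socket_blue above 35 N).
It fails at once if another module is touched (over 1 N) or pulled up (over 2 mm) (contact force between any of the fingers, the arm and socket_red above 1 N or contact force between any of the fingers, the arm and socket_black above 1 N or contact force between any of the fingers, the arm and socket_grey above 1 N or value of joint any of module_red, module_black, module_grey above 0.002 m).
It fails at once if the robot touches the rest of the unit (over 1 N) (contact force between any of the fingers, the arm and unit above 1 N).
It fails at once if something lying on the bench is touched (over 1 N), or shifted by more than 15 mm (contact force between any of the fingers, the arm and multimeter above 1 N or contact force between any of the fingers, the arm and screw_dish above 1 N or contact force between any of the fingers, the arm and screwdriver above 1 N or contact force between any of the fingers, the arm and solder_spool above 1 N or contact force between any of the fingers, the arm and flux_bottle above 1 N or distance of any of multimeter, screw_dish, screwdriver, solder_spool, flux_bottle from where it was at the start of the episode above 0.015 m).
It also fails if it takes over 29 s, if anything falls off the work surface, if the arm or the gripper's body presses on something with over 40 N, if the wrist force passes 120 N, or if a joint passes its speed limit or range.

ROBOT

A 7-joint arm with a two-finger parallel gripper is mounted at the origin on the work surface. World frame = base frame: x ahead of the robot, y to its left, z up, the work surface at z = 0. Lengths are in m, angles in degrees, forces in N, time in s.
With the tool pointing down it reaches from about 0.35 to 0.9 m from the base axis. Payload 19.9 kg.
Tool frame: the origin (TCP) lies midway between the tips of the shut fingers; the grasp point (between the pads) lies 19 mm behind it; z points along the fingers, y is the direction in which the jaws open and shut (so a half turn about z gives the same grasp; the last joint's range is limited). The gripper opens to 94 mm and grips with 3 to 60 N. Pads are 16 mm wide; open, the fingers measure 119 mm over their backs; the gripper's body (75 mm by 177 mm) begins 78 mm behind the grasp point.
Start: joints at [-75.43, 23.915, -0.59, 92.452, 0.269, 63.638, -3.037], TCP at [0.182, 0.598, 0.172] pointing down, gripper open.
Joint ranges: [-161.28, 161.28], [-22.2, 115.67], [-73.04, 71.86], [3.21, 147.25], [-68.34, 248.33], [10.77, 114.83], [-161.83, 161.83]. Speed limits (degrees/s): [108.29, 108.29, 136.94, 136.94, 172.46, 172.46, 172.46].

INTERFACE

Orientations are given as a 3x3 rotation matrix whose columns are the frame's x, y, z axes.
In Python, from rig import env gives the robot as it stands. Calls block until the motion is done:
- env.movep(position, orientation): joint-space move of the TCP to a pose.
- env.movel(position, frame=None, vel=0.15, f_stop=None): straight line of the TCP; frame=None keeps the orientation; vel is the mean speed in m/s. With f_stop (N) it stops when the force on the tool has changed by that much, and returns True; else False.
- env.move_joints(angles): joint-space move.
- env.open() and env.close_gripper(): open the fingers fully, or close them until they stop; the grip force is fixed at half the most.
- env.pause(seconds).
- env.ik(position, orientation): joint angles nearest the present ones, or None.
- env.state(): the state.
- env.capture(name): name is "scene" or "top" or "wrist"; returns the picture (400x640x3 uint8, red, green, blue); there is no depth.
- env.camera_model(name): a dict with "mtx" (3x3 intrinsics, pixels), "position" and "orientation" of the camera in the world. Camera axes: x right, y down, z forward; pixel columns grow to the right and rows downward; lengths in m; the calibration is good to about 2 mm. A picture is of the moment at which its call begins: read the wrist's pose just before it. camera_model takes no time and is no camera call; for the wrist camera it gives the pose at the moment of the call.
A pose or a line that the arm cannot do raises env.Unreachable and nothing moves.
- env.close_job(): hands the job in, once; it reports no verdict.
The state is a dict: "t": time; "joints": joint angles; "joint_velocities": joint speeds; "effort": joint torques, N m; "tool_pos": TCP position; "ee_rot": TCP orientation; "wrist_force": force on the tool from outside, world axes, zero at the start; "ft_torque": the same for the moment, N m; "grip_width": finger opening in m.
Only numpy, scipy, OpenCV 4.12 (cv2) and the standard library are available. Lean on these libraries where they do the work, as an engineer would, in place of code of your own. Each camera call takes 0.05 s, during which the arm holds its last target. There are 200 camera calls.

## Working session

There is one attempt and no reset: what is moved stays moved. The work goes in short steps, each a Python script; the robot and the scene stay as the last script left them, time stands still between calls to the robot, and variables do not carry over. Pictures are saved under pics/ and viewed, on a budget of 10 in all, crops included, one or two more only if the job needs it, and the job is handed in when it is done.

```bash
mkdir -p pics; cat > h.py <<'E'
import numpy as np, cv2
from rig import env
def save(n,im): cv2.imwrite(f'pics/{n}.png',im[:,:,::-1])
def ray(m,uv,z):
    d=np.array(m['orientation'])@np.linalg.solve(np.array(m['mtx']),[uv[0],uv[1],1.]); p=np.array(m['position'])
    return p+d*(z-p[2])/d[2]
def proj(m,P):
    q=np.array(m['mtx'])@(np.array(m['orientation']).T@(np.array(P)-m['position'])); return q[:2]/q[2]
E
python3 - <<'E'
from h import *
a=env.capture('top');b=env.capture('scene');save('top',a);save('scene',b)
for n in('top','scene'):
    m=env.camera_model(n);print(n,np.round(m['position'],3),np.round(m['mtx'],1).tolist(),np.round(m['orientation'],3).tolist())
print(env.state())
E
```

```text
top [ 0.444 -0.024  1.422] [[517.8, 0.0, 312.4], [0.0, 517.8, 200.8], [0.0, 0.0, 1.0]] [[-0.029, -0.996, 0.083], [-1.0, 0.029, -0.004], [0.002, -0.084, -0.997]]
scene [1.151 0.604 0.966] [[362.4, 0.0, 322.6], [0.0, 362.4, 194.0], [0.0, 0.0, 1.0]] [[-0.7, 0.514, -0.495], [0.714, 0.491, -0.5], [-0.014, -0.703, -0.711]]
{'t': 0.1, 'joints': array([-75.4312094 ,  23.94523056,  -0.59141546,  92.48228075,
         0.26810168,  63.63789248,  -3.0365049 ]), 'joint_velocities': array([-0.03430346, -0.18767999,  0.00356674, -0.09960577,  0.0530433 ,
       -0.0189895 , -0.11262572]), 'effort': array([ 2.53049875e-03, -8.52575541e+01,  6.39988706e-01, -4.26692355e+01,
       -4.89525462e-02,  1.63471524e-02,  1.94797217e-04]), 'tool_pos': array([0.18205938, 0.59749674, 0.1714796 ]), 'ee_rot': array([[-9.56582639e-01,  2.91461116e-01, -2.67631113e-04],
       [ 2.91461233e-01,  9.56582026e-01, -1.08486573e-03],
       [-6.01850646e-05, -1.11576782e-03, -9.99999376e-01]]), 'wrist_force': array([0.17912214, 0.58361311, 0.06683826]), 'ft_torque': array([0.09490411, 0.01944976, 0.0738454 ]), 'grip_width': 0.09363855844430866}
```

View pics/top.png

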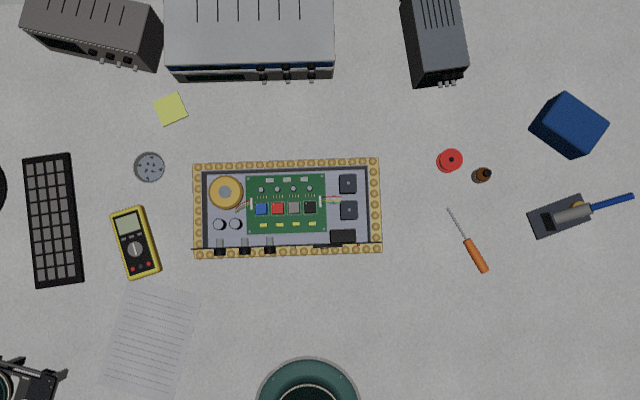

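View pics/scene.png

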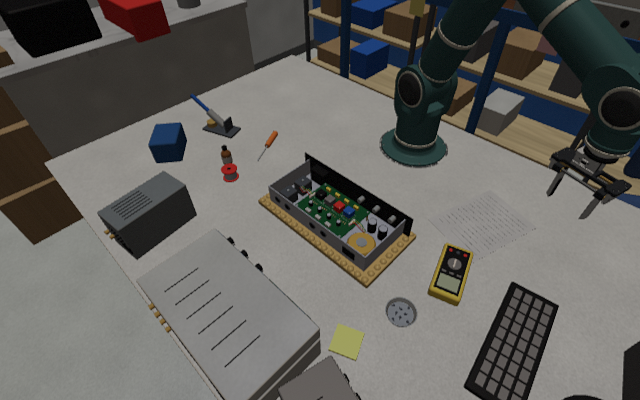

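The top view shows the row of modules at about row 208: blue (261,208), red (277,209), grey (293,208), black (309,207). Blue is at the +y end. Next I'll locate it and go above it for a near view with the wrist camera.

```bash
cat >> h.py <<'E'
def blob(im,lo,hi,box):
    hsv=cv2.cvtColor(im,cv2.COLOR_RGB2HSV); k=cv2.inRange(hsv,lo,hi); q=np.zeros_like(k); x0,y0,x1,y1=box; q[y0:y1,x0:x1]=k[y0:y1,x0:x1]
    c=max(cv2.findContours(q,cv2.RETR_EXTERNAL,cv2.CHAIN_APPROX_NONE)[0],key=cv2.contourArea)
    return cv2.minAreaRect(c),cv2.contourArea(c)
BLUE=((100,100,60),(125,255,255))
E
python3 - <<'E'
from h import *
m=env.camera_model('top'); im=env.capture('top')
r,a=blob(im,*BLUE,(245,190,275,225)); p=ray(m,r[0],.099); print(r,a,p)
rr,a=blob(im,(0,120,60),(10,255,255),(268,190,290,225)); q=ray(m,rr[0],.093); print(rr,q)
hsv=cv2.cvtColor(im,cv2.COLOR_RGB2HSV)
# foam pad: yaw
k=cv2.inRange(hsv,(12,70,90),(28,255,255)); k[:,:185]=0;k[:,390:]=0;k[:150]=0;k[265:]=0
R=cv2.minAreaRect(cv2.findNonZero(k)); c=cv2.boxPoints(R); P=np.array([ray(m,x,.02) for x in c]); print(R,P.round(4).tolist(),P.mean(0))
e=max((P[1]-P[0],P[2]-P[1]),key=np.linalg.norm); e=e*np.sign(e[1]); th=np.arctan2(-e[0],e[1]); print('yaw',np.degrees(th))
s,c=np.sin(th),np.cos(th)
# tool down; jaws along unit y, tool x = -unit x as at the start
O=np.array([[-c,-s,0],[-s,c,0],[0,0,-1.]])
env.close_gripper()
s0=env.state(); env.movel([*s0['tool_pos'][:2],.30],vel=.2)
env.movep([p[0],p[1],.25],O)
env.pause(.3)
w=env.camera_model('wrist'); im=env.capture('wrist'); save('w1',im)
s=env.state();print(s['t'],s['tool_pos'],s['joints'].round(1),s['grip_width'],s['wrist_force'],w['position'],np.round(w['orientation'],3).tolist(),proj(w,p),proj(w,s['tool_pos']))
E
```

```text
((260.5, 208.5), (11.0, 11.0), 90.0) 116.5 [0.53860463 0.10418505 0.099     ]
((277.0, 207.5), (10.0, 11.0), 0.0) [0.54039061 0.06230006 0.093     ]
((286.51055908203125, 207.81631469726562), (95.34705352783203, 188.26214599609375), 88.09085083007812) [[0.6735, 0.2995, 0.02], [0.6761, -0.2152, 0.02], [0.4165, -0.2134, 0.02], [0.4144, 0.2933, 0.02]] [0.54509667 0.04104734 0.02      ]
yaw 0.288615005668854
4.8917 [0.53858051 0.10436945 0.24999065] [-37.9  13.2  28.2  98.7  -6.6  69.8  82.3] 0.00023691421242614415 [-0.32355984 -0.33876408 -0.06707379] [0.46985234 0.10470188 0.46225382] [[-0.004, 0.97, 0.242], [1.0, 0.004, 0.001], [-0.001, 0.242, -0.97]] [319.36790082 180.10088008] [319.15523084 220.75170963]
```

View pics/w1.png

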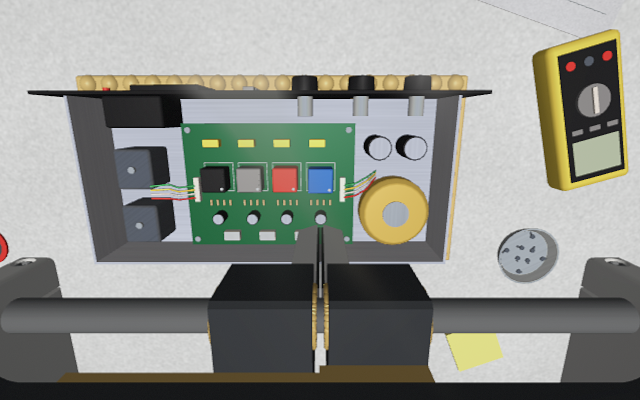

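The wrist view shows the blue top face near (320,178). The point predicted from the top camera is (319,180), so the two agree. The shut fingertips are central. I'll measure the top face, check it against red and then press down.

```bash
python3 - <<'E'
from h import *
w=env.camera_model('wrist'); im=env.capture('wrist')
B=(300,155,345,200)
for lo,nm in(((100,100,60),'all'),((100,100,150),'bright')):
    r,a=blob(im,lo,(125,255,255),B); print(nm,np.round(cv2.boxPoints(r),1).tolist(),a,ray(w,r[0],.0985))
for lo in((0,110,60),(0,110,150)):
    r,a=blob(im,lo,(10,255,255),(265,155,305,200)); print('red',np.round(cv2.boxPoints(r),1).tolist(),a,ray(w,r[0],.093))
print(cv2.cvtColor(im,cv2.COLOR_RGB2HSV)[160:200,320].tolist())
cv2.imwrite('pics/w2.png',cv2.resize(im[140:240,220:380,::-1],None,fx=5,fy=5,interpolation=0))
E
```

```text
all [[308.0, 167.0], [332.0, 167.0], [332.0, 192.0], [308.0, 192.0]] 595.5 [0.5380055 0.1048259 0.0985   ]
bright [[308.0, 169.0], [332.0, 169.0], [332.0, 192.0], [308.0, 192.0]] 545.5 [0.53917162 0.10483107 0.0985    ]
red [[272.0, 167.0], [297.0, 167.0], [297.0, 191.0], [272.0, 191.0]] 564.0 [0.53862962 0.06349341 0.093     ]
red [[272.0, 168.0], [296.0, 168.0], [296.0, 191.0], [272.0, 191.0]] 541.5 [0.53922353 0.06289783 0.093     ]
[[72, 119, 135], [71, 127, 131], [82, 15, 188], [72, 72, 145], [71, 123, 133], [70, 117, 137], [92, 119, 90], [109, 163, 89], [111, 161, 81], [109, 177, 167], [107, 155, 204], [107, 153, 206], [108, 153, 206], [107, 155, 205], [107, 154, 205], [107, 154, 205], [107, 155, 204], [107, 155, 205], [107, 155, 204], [107, 154, 204], [107, 155, 204], [108, 154, 204], [108, 155, 203], [107, 155, 203], [107, 153, 203], [107, 153, 202], [107, 154, 202], [107, 154, 202], [108, 153, 202], [108, 153, 202], [107, 153, 201], [108, 153, 203], [109, 160, 194], [94, 113, 108], [69, 113, 124], [70, 110, 127], [71, 111, 126], [71, 110, 125], [71, 109, 126], [71, 110, 125]]
```

View pics/w2.png

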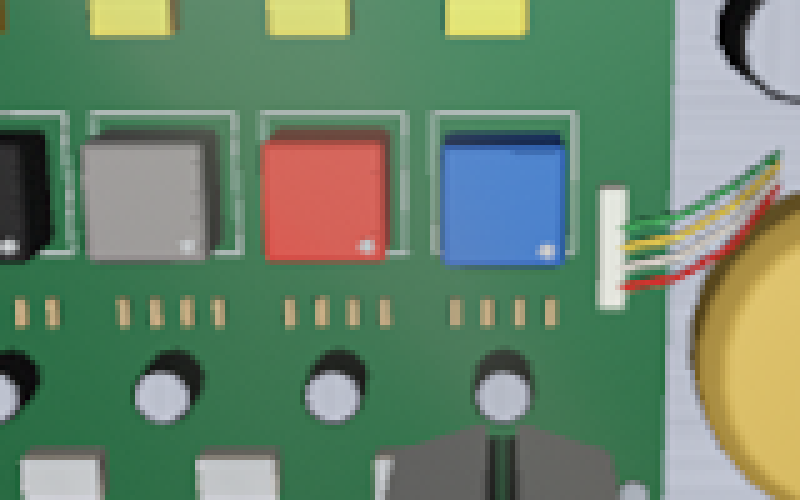

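The bright blue face is centred at (0.539, 0.105). Top and wrist views agree to within 1 mm, and red sits 42 mm away, as it should. Pressing now.

```bash
python3 - <<'E'
from h import *
x,y=.5390,.1047
env.movel([x,y,.112],vel=.1); env.pause(.2)
def rep(n): s=env.state(); print(n,round(s['t'],2),s['tool_pos'].round(4),s['wrist_force'].round(2))
rep('above')
print(env.movel([x,y,.0965],vel=.01,f_stop=12)); rep('mid')
print(env.movel([x,y,.0915],vel=.006,f_stop=12)); rep('press')
env.pause(.3); rep('hold')
E
```

```text
above 6.67 [0.5391 0.1048 0.1123] [-0.34 -0.36 -0.16]
False
mid 8.38 [0.539  0.1047 0.0965] [-0.2   0.    0.05]
False
press 9.36 [0.539  0.1047 0.0915] [-0.6   0.25  0.11]
hold 9.66 [0.539  0.1047 0.0915] [-0.09  0.42  0.27]
```

No force even at z=0.0915, which disagrees with the stated heights. I'll look before going further.

```bash
python3 - <<'E'
from h import *
a=env.capture('wrist'); b=env.capture('scene'); m=env.camera_model('scene'); u,v=proj(m,[.539,.1047,.093]).astype(int)
A=cv2.resize(a[130:250,220:420],(800,480-180)[0:1]*1+(480,)) if 0 else cv2.resize(a[140:240,220:420],(600,300),interpolation=cv2.INTER_CUBIC)
Bc=cv2.resize(b[v-30:v+20,u-50:u+50],(600,300),interpolation=cv2.INTER_CUBIC)
save('p1',np.vstack([A,Bc])); print(u,v,env.state()['tool_pos'])
E
```

```text
348 210 [0.53898513 0.10471356 0.09150048]
```

View pics/p1.png

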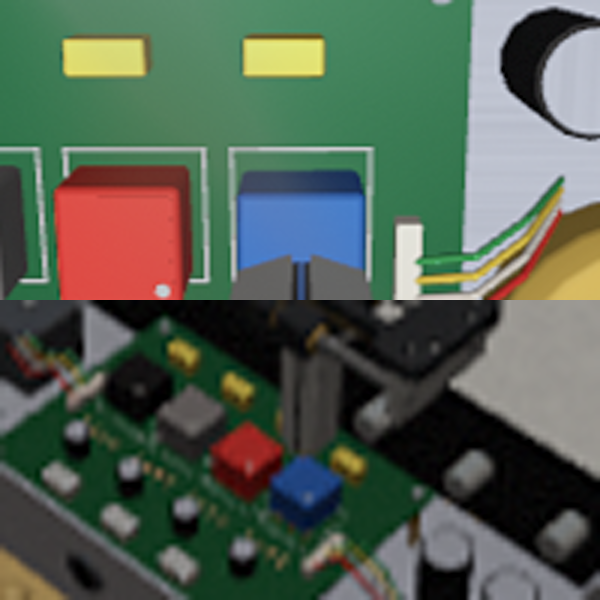

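In the scene view the finger ends sit about 5 px above the blue top. In the wrist view they end around row 227, lower than expected. Both suggest the physical tips are higher than the reported TCP. I'll quantify this.

```bash
python3 - <<'E'
from h import *
w=env.camera_model('wrist'); m=env.camera_model('scene'); p=env.state()['tool_pos']
for dz in(0,.01,.015,.02,.025):
    print(dz,[proj(w,p+[dx,0,dz]).round(1).tolist() for dx in(-.011,-.008,0)],[proj(m,p+[dx,dy,dz]).round(1).tolist() for dx,dy in((.008,.0125),(.008,-.0125),(-.008,.0125))])
P0=np.array([.18206,.5975,.1715]);R=np.array([.2915,.9566,0])
print([proj(m,P0+s*R*.05+[0,0,dz]).round(1).tolist() for s in(1,-1) for dz in(0,.02)])
b=env.capture('scene'); g=cv2.imread('pics/scene.png')[:,:,::-1]
A=cv2.resize(b[185:225,320:380],(720,480),interpolation=0)
save('p2',A)
C=cv2.resize(env.capture('wrist')[180:260,260:380],(720,480),interpolation=0); save('p3',C)
E
```

```text
0 [[319.3, 205.4], [319.3, 209.6], [319.3, 220.7]] [[349.9, 214.4], [344.1, 210.4], [353.2, 211.7]]
0.01 [[319.3, 209.4], [319.3, 213.8], [319.2, 225.4]] [[350.0, 212.3], [344.2, 208.3], [353.3, 209.6]]
0.015 [[319.3, 211.5], [319.3, 216.0], [319.2, 227.9]] [[350.1, 211.3], [344.3, 207.3], [353.4, 208.6]]
0.02 [[319.3, 213.8], [319.3, 218.4], [319.2, 230.5]] [[350.2, 210.2], [344.3, 206.2], [353.5, 207.5]]
0.025 [[319.2, 216.2], [319.2, 220.9], [319.2, 233.3]] [[350.2, 209.1], [344.3, 205.1], [353.6, 206.4]]
[[575.4, 225.4], [578.9, 220.8], [544.7, 202.8], [547.6, 198.1]]
```

View pics/p2.png

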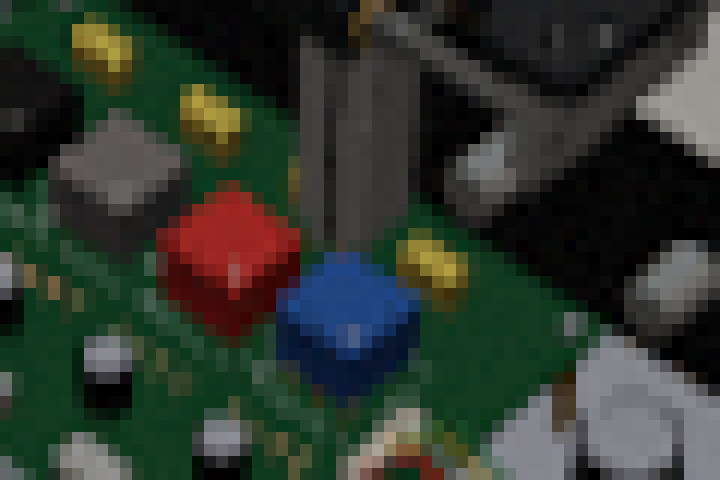

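View pics/p3.png

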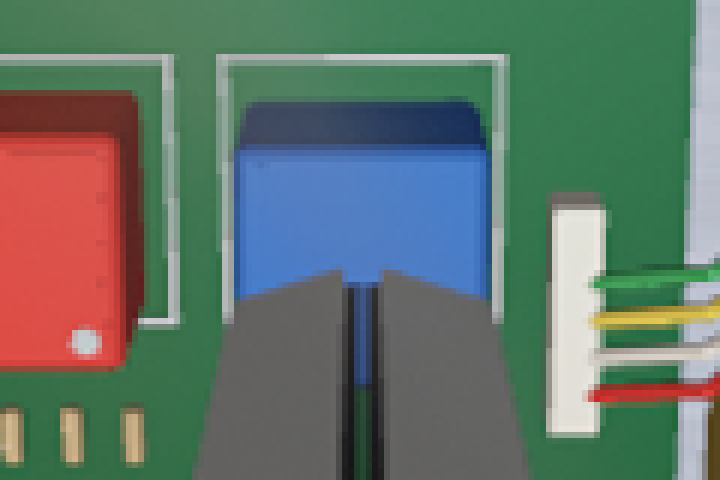

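Four cues agree: the tip rows in the wrist view, the finger width there, the scene rows, and no contact. The real fingertips end about 36 mm short of the reported TCP, so they are now at z≈0.128, centred over blue. I'll trust the physical evidence over the nominal frame, lower slowly with a force guard and look again.

```bash
python3 - <<'E'
from h import *
def rep(n): s=env.state(); print(n,round(s['t'],2),s['tool_pos'].round(4),s['wrist_force'].round(2))
print(env.movel([.539,.1047,.074],vel=.015,f_stop=4)); rep('a')
a=env.capture('wrist'); b=env.capture('scene')
save('p4',np.hstack([cv2.resize(b[185:225,330:370],(400,400),interpolation=0),cv2.resize(a[160:240,280:360],(400,400),interpolation=0)]))
E
```

```text
False
a 11.18 [0.5391 0.1047 0.0741] [ 0.26 -0.28 -0.19]
```

View pics/p4.png

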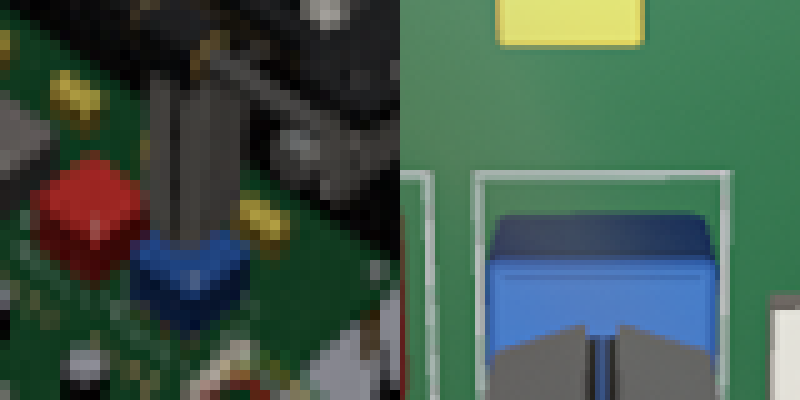

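The fingertips have come down over the blue top and are still about 12 mm above it: scene tip at about (348.5,210), against an expected contact near row 213. They are centred sideways. Pressing on with the guard.

```bash
python3 - <<'E'
from h import *
def rep(n): s=env.state(); print(n,round(s['t'],2),s['tool_pos'].round(4),s['wrist_force'].round(2))
z=.074
hit=False
print('touch',env.movel([.539,.1047,.055],vel=.008,f_stop=2.5)); rep('touch')
print('home',env.movel([.539,.1047,env.state()['tool_pos'][2]-.009],vel=.005,f_stop=11)); rep('home')
env.pause(.3); rep('hold')
a=env.capture('wrist'); b=env.capture('scene')
save('p5',np.hstack([cv2.resize(b[185:225,330:370],(400,400),interpolation=0),cv2.resize(a[160:240,280:360],(400,400),interpolation=0)]))
E
```

```text
touch True
touch 12.51 [0.539  0.1047 0.065 ] [ 1.42 -0.16  1.55]
home True
home 13.58 [0.539  0.1047 0.0598] [-2.13 -0.68  9.22]
hold 13.88 [0.539  0.1047 0.0598] [-0.75 -0.76  8.38]
```

Contact came at 0.065 and the force rose at 0.0598, 5.2 mm of travel, which fits. A slightly firmer push will confirm the stop, then I'll retreat and look.

```bash
python3 - <<'E'
from h import *
def rep(n): s=env.state(); print(n,round(s['t'],2),s['tool_pos'].round(4),s['wrist_force'].round(2))
print(env.movel([.539,.1047,.0568],vel=.004,f_stop=8)); rep('firm')
env.pause(.25); rep('hold')
env.movel([.539,.1047,.2145],vel=.12); env.pause(.3); rep('up')
w=env.camera_model('wrist'); a=env.capture('wrist')
for n,lo,hi,B in(('blue',(100,100,150),(125,255,255),(300,130,350,212)),('red',(0,110,150),(10,255,255),(255,130,305,212))):
    r,_=blob(a,lo,hi,B); print(n,r)
b=env.capture('scene')
save('p6',np.hstack([cv2.resize(b[185:225,325:365],(400,400),interpolation=0),cv2.resize(a[140:220,250:350],(400,320),interpolation=0).copy() if 0 else cv2.resize(a[130:220,250:340],(400,400),interpolation=0)]))
E
```

```text
True
firm 14.29 [0.539  0.1047 0.0598] [-1.06  0.17  7.76]
hold 14.54 [0.539  0.1047 0.0598] [-0.8  -0.59  8.63]
up 16.28 [0.5389 0.1046 0.2143] [-0.54  0.55 -0.11]
blue ((320.0, 185.5), (25.0, 26.0), 90.0)
red ((280.5, 185.5), (25.0, 27.0), 90.0)
```

View pics/p6.png

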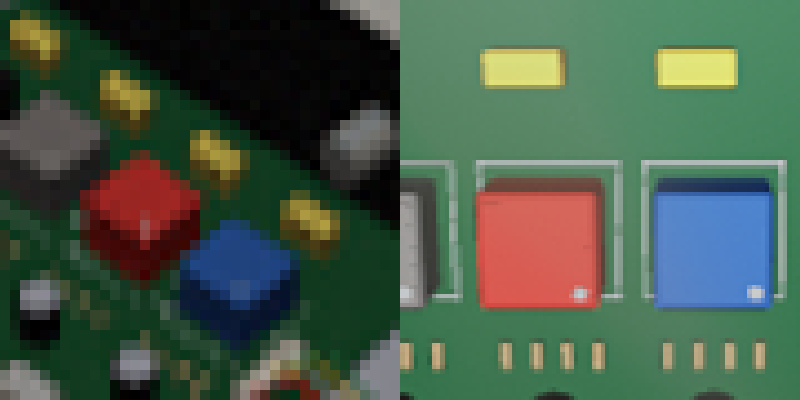

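Blue and red now look level: same rows in the wrist crop, with equal face sizes. Before pressing, blue was about 1 px lower. I'll run a sub-pixel check of the edges before deciding whether to hand in.

```bash
python3 - <<'E'
from h import *
w=env.camera_model('wrist'); a=env.capture('wrist').astype(float)
# front (-x) edge of PCB side: bottom edge of top face against green, sub-pixel half-level crossing
def edge(im,ch,c0,c1,r0,r1):
    p=im[r0:r1,c0:c1,ch].mean(1)-im[r0:r1,c0:c1,1].mean(1); h=(p[:4].mean()+p[-4:].mean())/2
    i=np.where((p[:-1]>h)&(p[1:]<=h))[0][0]; return r0+i+(p[i]-h)/(p[i]-p[i+1])
eb=edge(a,2,311,326,192,206); er=edge(a,0,272,287,192,206)
old=cv2.imread('pics/w1.png')[:,:,::-1].astype(float)
print('now',eb,er,eb-er,'before',(ob:=edge(old,2,311,326,184,198)),(orr:=edge(old,0,275,290,184,198)),ob-orr)
for z in(.093,.0945,.098,.0995): print(z,proj(w,[.539+.0145,.1047,z])-proj(w,[.539+.0145,.1047,.093]))
E
```

```text
now 198.77478448275863 198.85699388209122 -0.08220939933258364 before 192.84864532019705 191.88343108504398 0.9652142351530699
0.093 [0. 0.]
0.0945 [-0.00234809  0.34201115]
0.098 [-0.00790534  1.15145383]
0.0995 [-0.01032124  1.50334209]
```

```bash
python3 - <<'E'
from h import *
env.movel([.5,.1047,.30],vel=.15); env.pause(.3)
s=env.state(); print(s['t'],s['tool_pos'],s['wrist_force']); env.close_job()
E
```

```text
17.5083 [0.49994895 0.10459865 0.29947588] [-0.55794881  0.00350633 -0.10730371]
the job is handed in; nothing more can be done
```

I pressed the blue module home with the shut fingertips, took the hand clear and handed the job in at 17.5 s of the 29 s allowed. No verdict is reported, so what follows rests on my own checks.

**The press:** contact came at reported z 0.065. The module then travelled 5.2 mm to a firm stop, and a second push moved it no further. The wrist force I read while pressing was about 9 N at most.

**Level check:** in the wrist picture the blue module's edge lies within 0.1 px of the red one's, which means level to about 0.4 mm. Before pressing it was 1 px off. The readings show no contact with anything else. I did not measure the other modules' joints or the bench objects again, but nothing looked shifted in the last close-ups.

**Checks that disagreed:**
- **Tool point:** the real fingertips end about 33–36 mm short of the reported tool point. The first press went down to reported z 0.0915 and met nothing. The scene and wrist pictures showed the gap, so I went lower with a force guard.
- **Risk to the verdict:** if the judge places the grasp point from the reported tool frame and not from the real fingers, it would count as below the grip-depth limit. I could not test that.
- **Second push:** it stopped on its 8 N force change, but the readings afterwards showed only about 8–9 N in total. I took the trigger to be a brief peak.

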